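# Lock out the soldering bench's isolator and prove it dead

## Robot

A 6-joint arm with a two-finger parallel gripper is mounted at the origin on the work surface. World frame = base frame: x ahead of the robot, y to its left, z up, the work surface at z = 0. Lengths are in m, angles in degrees, forces in N, time in s.
With the tool pointing down it reaches from about 0.4 to 0.825 m from the base axis. Payload 7 kg.
Tool frame: the origin (TCP) lies on the centre line of the jaws, within the pads' length; the fingertips stand r.tip_reach ahead of it and the grasp point (between the pads) is the TCP (r.tip_reach is the distance from the TCP to the fingertips, in m); z points along the fingers, y is the line along which they close (so a half turn about z gives the same grasp; the last joint's range is limited). The gripper opens to 88 mm and grips with 3 to 60 N. Pads are 19 mm wide; open, the fingers measure 130 mm over their backs; the gripper's body (78 mm by 193 mm) begins 47 mm behind the grasp point.
Start: joints at [87.267, 20.546, 0.682, 0, -70.136, -16.507], TCP at [0.222, 0.637, 0.213] pointing down, gripper open.
Joint ranges: [-176.03, 176.03], [-82.01, 121.73], [-58.28, 71.71], [-173.87, 95.51], [-174.79, -0.11], [-173.66, 173.66]. Speed limits (degrees/s): [136.94, 136.94, 172.46, 180, 180, 180].

## Interface

Orientations are given as [roll, pitch, yaw] about the fixed x, y, z axes, in that order (R = Rz(yaw) Ry(pitch) Rx(roll)).
In Python, from plant import sensors, cams, r gives the robot as it stands.
- The arm moves only by the tool drive_tool, never from a script. Its argument "rows" is a list of rows, each an object of numbers: "fingers": the gripper's target within -1 to 1 (fully open at 1, half-way at 0, shut at -1); "x", "y", "z": the shift along the tool's x, y, z in m; "spin": the turn about the tool's z in rad. A call has 1 to 10 rows; each row is the pose to reach, as a shift and turn from the pose commanded when the call began, along the tool's axes at that moment; what a row does not reach only later rows make up. A row lasts 1/8 s, in which the tool goes at most 62.5 mm and 10.7 degrees, less where a joint would pass 70% of its speed; a pose out of reach is approached as far as the arm can. A call with a gripper value outside its range is refused whole. The fingers move at their own pace and stop on an object; "newtons" is the grip in N (left out, the last holds). Time passes only in rows, so rows that repeat a pose let the fingers close. It gives the time, the measured TCP pose, the force, the opening and the grip force at its end, in the units of the state.
- sensors.get_state(): the state, without advancing time (a new reading comes with each control period).
- cams.capture(name): name is "scene" or "side" or "wrist"; returns a dict with "pixels" (400x640x3 uint8, red, green, blue), "intrinsics" (3x3 intrinsics, pixels), "eye" and "orientation" of the camera in the world; the wrist camera has in their place "T_tool_cam" (4x4, takes a point from camera to tool coordinates, whose origin is the TCP and whose axes are the flange's). Camera axes: x right, y up, looking along -z (the intrinsics and any distortion apply to the point x, -y, -z); pixel columns grow to the right and rows downward; lengths in m; the calibration is good to about 2 mm. A picture is of the moment at which its call begins: read the wrist's pose just before it. There is no depth.
- r.close_job(): hands the job in; it is judged then, once.
The state is a dict: "time_s": time; "joints": joint angles; "qd": joint speeds; "joint_torque": joint torques, N m; "tcp_pos": TCP position; "eef_rot": TCP orientation; "contact_force": force on the tool from outside, world axes, zero at the start; "moment": the same for the moment, N m; "gripper_width": finger opening in m; "gripper_force": force on a finger pad.
Only numpy, scipy, OpenCV 4.12 (cv2) and the standard library are available. Lean on these libraries where they do the work, as an engineer would, in place of code of your own. Each camera call takes 0.05 s, during which the arm holds its last target. There are 200 camera calls.

## Task

Make the soldering bench safe for service: swing the isolator's black handle to off, so that the slot in its steel tail lines up with the slot in the sloped panel, then take the flat-bladed steel lockout key out of its wooden block, push it fully home through both slots and let go of it. Only then press the start button on its grey pedestal all the way down and let it come up again, to prove that the bench is dead. Leave the other things on the bench where they are.

Things in the scene. Friction and masses are not known exactly. Their poses are not given: they have to be found in the camera images.
- panel: The grey sloped face (200 x 220 mm) of the isolator console, fixed to the bench. Its origin lies on the face, on the handle's pivot axis at the centre; x points up the slope (away from the robot), y to the left along the face, z out of the face. The face slopes 30 degrees from level: z leans 30 degrees from vertical towards the robot. The face's upper edge is about 171 mm above the table.
- handle (a joint): Angle of the isolator handle about the panel's z axis, rad, counter-clockwise positive seen from above the face. 0 is off: the lever points down the slope (panel -x) along the white line and its tail slot lies over the panel slot. It starts on, with the lever swung to the panel's -y side (0.8 to 1.35). No stop and no spring at off: it turns freely from -0.4 to 1.5 against dry friction (0.35 N m) and stays where it is left.
- handle_grip (a point): Grip point in the handle's black lever, a bar 22 mm wide and 28 mm deep that reaches 118 mm from the pivot, spanning 22 to 50 mm above the face. The point is 85 mm from the pivot and 36 mm above the face. Its -x axis points along the lever outwards, z out of the panel. The round hub is 44 mm across and 50 mm high.
- handle_slot (a point): Centre of the through-slot at the top surface of the handle's steel tail plate (opposite to the lever, 62 x 44 mm, 8 to 16 mm above the face), 55 mm from the pivot. The slot is 29 mm long (radially, along the point's x) and 13 mm wide (along y).
- panel_slot (a point): Centre of the mouth of the blind slot in the panel's face, at panel (55, 0, 0) mm. The slot is 28 mm long (panel x), 12 mm wide (panel y) and 48 mm deep, cut square to the face. Axes as the panel's.
- stand: Wooden key block, 90 x 50 x 70 mm, fixed; its origin is at the centre of its underside, z up. A slot in its top, 28 mm long along its x and 12 mm wide along its y, 62 mm deep, holds the key upright.
- key_head (a point): Centre of the steel key's head, a block 50 mm long (x), 18 mm thick (y), 45 mm high (z). Below it (-z) the flat blade, 24 mm (x) by 8 mm (y), runs 58 mm down to its narrowed tip, 80.5 mm below this point. Starts with the blade down in the wooden block and the head resting on the block's top. The head is wider than the slots, and is the stop. The key weighs about 180 g.
- key_tip (a point): The centre of the end of the key's blade; axes as the head's. When the key is fully home its tip is 42 mm below the panel's face and the head rests on the tail plate.
- start (a joint): Travel of the start button, m: 0 up, 0.008 fully down. It springs back up. Fully down takes 5 N, pressed straight down.
- start_top (a point): Centre of the top of the round start button (44 mm across, plain grey) on top of the grey pedestal box (80 x 110 x 60 mm), 90 mm above the table; the button sits in a flat black collar. It is pressed down vertically. Pedestal and key block stand on opposite sides of the console, either way round. All these things stand on a fixed dark steel plate, 6 mm thick.
- socket: Bystander: dark steel drive socket, 64 mm across, 60 mm high, standing; origin under its centre.
- tweezers: Bystander: dark steel tweezers, 150 mm, lying flat; origin under their middle.
- block: Bystander: fired-clay soldering block, 120 x 70 x 30 mm; origin under its centre.
- discs: Bystander: white dish of brass discs, 100 mm across, 22 mm high; origin under its centre.
- torch: Bystander: torch handpiece, 180 mm long, 32 mm high, lying; origin under its middle.
- jar: Bystander: amber jar, 64 mm across, 70 mm high; origin under its centre.
- mallet: Bystander: wooden mallet lying down, 160 mm long, its head 90 mm across and 48 mm high; origin under its head.
Not all that is in view belongs to the job. Of the things that look like the part that bears key_head, the largest one is meant.

How it is judged:
By the outcome, as a careful person would: the job done as asked, in the order asked, and still so for the second after the job is handed in, with the robot touching nothing.
It also fails if it takes over 64 s, if anything falls off the work surface, if the arm or the gripper's body presses on something with over 40 N, if the wrist force passes 120 N, or if a joint passes its speed limit or range.

## Working session

There is one attempt and no reset: what is moved stays moved. The work goes in short steps, Python scripts to look and compute and a tool call to move; the robot and the scene stay as the last step left them, time stands still between calls to the robot, and variables do not carry over. Pictures are saved under pics/ and viewed, at most 10 in all, crops included, and the job is handed in when it is done.

Besides the shell and the picture viewer there is one more tool, called after "Request:" as name(argument=value, ...) on one line, values as JSON. drive_tool: Moves the arm, as the interface text tells. Its arguments: {"type":"object","properties":{"rows":{"type":"array"},"newtons":{"type":"number"}},"required":["rows"]}

```bash
mkdir -p pics; ls
python3 - <<'E'
from plant import sensors,cams,r
import cv2,json
s=sensors.get_state();print(s, r.tip_reach)
for n in("scene","side"):
    c=cams.capture(n);cv2.imwrite(f"pics/{n}0.png",c["pixels"][:,:,::-1]);print(n,{k:(v.tolist() if hasattr(v,'tolist') else v) for k,v in c.items() if k!="pixels"})
E
```

```text
pics
{'time_s': 0.0, 'joints': array([ 8.72686547e+01,  2.05916733e+01,  6.34471473e-01, -1.96079955e-02,
       -7.01349463e+01, -1.65063701e+01]), 'qd': array([-0.01704693,  0.01643465,  0.01309325,  0.06827747, -0.07305971,
       -0.04037993]), 'joint_torque': array([-3.15200650e-04, -5.82704079e+01,  2.93067098e+01,  6.99781626e+00,
        6.93427603e-03, -1.61124613e-04]), 'tcp_pos': array([0.22227322, 0.63682594, 0.21252692]), 'eef_rot': array([ 1.79906412e+02, -8.51065479e-03, -1.92443861e+01]), 'contact_force': array([-0.34771145, -0.08227254,  0.12343853]), 'moment': array([-0.01403867,  0.00518335,  0.03405658]), 'gripper_force': 0.0, 'gripper_width': 0.08757740073073832} 0.019
scene {'intrinsics': [[366.8335784460312, 0.0, 319.08494195262756], [0.0, 366.8335784460312, 199.74107456011927], [0.0, 0.0, 1.0]], 'eye': [1.384282247432111, 0.011690424341805908, 0.8001800992603773], 'orientation': [51.33862387482277, 1.1629942581663213, 82.45520502305442]}
side {'intrinsics': [[438.9248787021048, 0.0, 324.4719215924029], [0.0, 438.9248787021048, 197.64251716663148], [0.0, 0.0, 1.0]], 'eye': [-0.021351451318516, -0.5994610762215129, 1.2242749712523258], 'orientation': [38.803080834496065, 0.12329874696295384, -37.57635480463507]}
```

View pics/scene0.png

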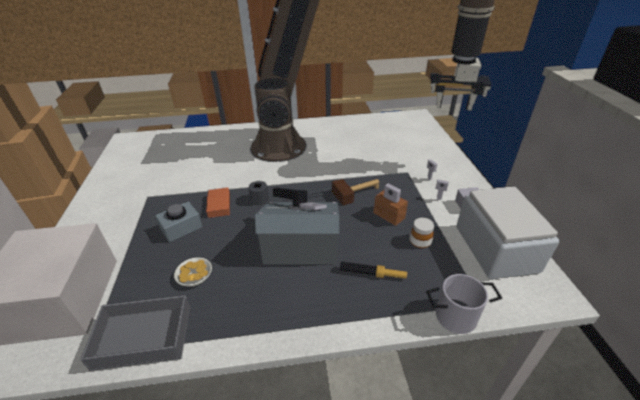

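View pics/side0.png

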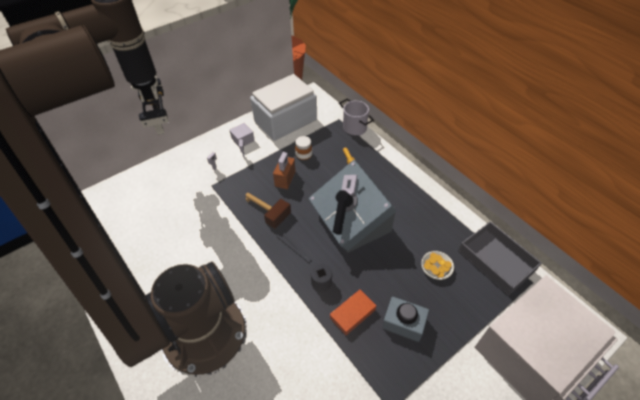

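Scene: the console is near the centre, its handle swung to the right side. The key block is at scene (390,207)/side (285,172), with smaller decoy keys off the plate. The start button is at scene (176,212)/side (407,312). Next I'll zoom in on both views.

```bash
cat > h.py <<'E'
import numpy as np,cv2
from scipy.spatial.transform import Rotation as Ro
from plant import sensors,cams,r
def R(e): return Ro.from_euler('xyz',e,degrees=True).as_matrix()
def T():
    s=sensors.get_state();t=np.eye(4);t[:3,:3]=R(s['eef_rot']);t[:3,3]=s['tcp_pos'];return t
def cam(n):
    t=T() if n=='wrist' else None
    c=cams.capture(n)
    if n=='wrist': M=t@np.array(c['T_tool_cam'])
    else:
        M=np.eye(4);M[:3,:3]=R(c['orientation']);M[:3,3]=c['eye']
    return c['pixels'],np.array(c['intrinsics']),M
def ray(K,M,p):
    d=np.linalg.inv(K)@[p[0],p[1],1.];d=M[:3,:3]@(d*[1,-1,-1]);return M[:3,3],d/np.linalg.norm(d)
def atz(K,M,p,z):
    o,d=ray(K,M,p);return o+d*(z-o[2])/d[2]
def tri(a,b):
    (o,d),(q,e)=a,b
    x=np.linalg.lstsq(np.c_[d,-e],q-o,rcond=None)[0];A=o+d*x[0];B=q+e*x[1];return (A+B)/2,np.linalg.norm(A-B)
def proj(K,M,P):
    c=(np.linalg.inv(M)@np.r_[P,1])[:3]*[1,-1,-1];u=K@c;return u[:2]/u[2]
def crop(px,x,y,w,h,f): return cv2.resize(px[y:y+h,x:x+w],None,fx=f,fy=f,interpolation=cv2.INTER_CUBIC)[:,:,::-1]
E
python3 - <<'E'
from h import *
a=cam('scene');b=cam('side')
p=crop(a[0],240,170,200,100,4);q=crop(b[0],260,140,200,50*2,4)
cv2.imwrite('pics/z1.png',np.vstack([p[:300],crop(b[0],260,145,200,75,4)]) if 0 else np.hstack([crop(a[0],240,170,180,100,2.2),crop(b[0],265,140,140,100,3)[:220] if 0 else crop(b[0],265,140,140,100,2.2)]))
c1=crop(a[0],240,170,200,75,4);c2=crop(b[0],255,142,200,75,4)
cv2.imwrite('pics/z1.png',np.vstack([c1,c2]))
A=lambda p:ray(a[1],a[2],p);B=lambda p:ray(b[1],b[2],p)
print('button',tri(A((176,211)),B((407,312))))
print('key head top',tri(A((393,188)),B((284,157))))
E
```

```text
button (array([ 0.47207196, -0.32781106,  0.07652904]), np.float64(0.0022970993578275895))
key head top (array([0.51826335, 0.33988139, 0.11888519]), np.float64(0.0041644129126879115))
```

View pics/z1.png

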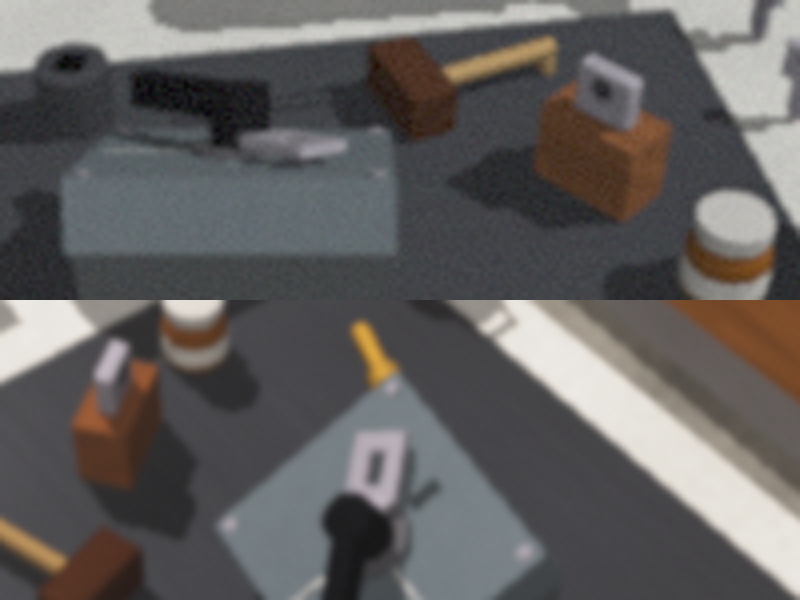

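Upper crop: console top edge corners are at scene (255.5,215) and (339,213.7). Lower crop: the panel slot is at side (361.5,190), the tail slot at (349,184) and the screws at (353,163), (312.5,198), (386,204.5). So the handle tail is turned left off the slot. I'll work out the poses from these.

Run:
```python
from h import *
np.set_printoptions(precision=4,suppress=True)
a=cam('scene');b=cam('side')
A=lambda p:ray(a[1],a[2],p);B=lambda p:ray(b[1],b[2],p)
print('edge',atz(*a[1:],(255.5,215),.171),atz(*a[1:],(339.2,213.7),.171))
print('screwR top',tri(A((260.5,213.5)),B((386.2,204.5))),'L top',tri(A((335,213.2)),B((353,163.2))),'L low',tri(A((334.5,202.5)),B((312.5,197.8))))
print('pslot at z .14',atz(*b[1:],(361.5,190.2),.14))
# head top corners scene crop(587,55),(640,68)-> top face ; stand top corners
s=lambda x,y:(240+x/4,170+y/4); d=lambda x,y:(255+x/4,142+(y-300)/4)
for n,p in dict(h1=s(585,52),h2=s(643,70)).items(): print(n,atz(*a[1:],p,.121))
for n,p in dict(h1=d(112,342),h2=d(122,342)).items(): print(n,atz(*b[1:],p,.121))
print('stand top', [atz(*a[1:],s(*p),.076) for p in [(548,95),(625,165),(670,122)]])
print('stand side',[atz(*b[1:],d(*p),.076) for p in [(80,415),(123,428),(157,368)]])
print('key mid',tri(A(s(612,90)),B(d(112,378))))
print('btn',atz(*a[1:],(176.5,209.5),.09),atz(*b[1:],(407,311),.09))
```

```text
edge [ 0.6403 -0.071   0.171 ] [0.669  0.1467 0.171 ]
screwR top (array([ 0.6292, -0.0591,  0.1649]), np.float64(0.0010194329943127838)) L top (array([0.6598, 0.1362, 0.1654]), np.float64(0.002237243864784085)) L low (array([0.5075, 0.16  , 0.076 ]), np.float64(0.0037408961043080688))
pslot at z .14 [0.6214 0.0446 0.14  ]
h1 [0.4906 0.3278 0.121 ]
h2 [0.5203 0.3652 0.121 ]
h1 [0.5266 0.3557 0.121 ]
h2 [0.5335 0.3503 0.121 ]
stand top [array([0.4834, 0.3037, 0.076 ]), array([0.5765, 0.3391, 0.076 ]), array([0.5319, 0.3888, 0.076 ])]
stand side [array([0.4758, 0.3372, 0.076 ]), array([0.4971, 0.3013, 0.076 ]), array([0.5626, 0.3426, 0.076 ])]
key mid (array([0.5137, 0.3431, 0.0971]), np.float64(0.0054503990390403914))
btn [ 0.4815 -0.3202  0.09  ] [ 0.4687 -0.33    0.09  ]
```

```bash
cat >> h.py <<'E'
def to(x,y,z,yaw=None):
    t=T();d=t[:3,:3].T@(np.array([x,y,z])-t[:3,3])
    s=sensors.get_state();cur=s['eef_rot'][2]
    print('shift',d.round(4),'spin',None if yaw is None else round(float(np.deg2rad(-((yaw-cur+180)%360-180))),3),'t',s['time_s'])
E
python3 - <<'E'
from h import *
c=cams.capture('wrist');print(np.array(c['T_tool_cam']).round(3),c['intrinsics'])
to(.47,.32,.36,-30)
E
```

```text
[[ 0.001  0.951  0.308  0.083]
 [ 1.    -0.002  0.001 -0.001]
 [ 0.001  0.308 -0.951 -0.171]
 [ 0.     0.     0.     1.   ]] [[351.88278981   0.         325.95862543]
 [  0.         351.88278981 194.96327448]
 [  0.           0.           1.        ]]
shift [ 0.3383  0.2179 -0.1467] spin 0.188 t 0.35
```

```bash
python3 -c "
from h import *
to(.55,.32,.30,-30)"
```

```text
shift [ 0.4139  0.1916 -0.0867] spin 0.188 t 0.35
```

Request:
drive_tool(rows=[{"x": 0.05, "y": 0.024, "z": -0.02, "spin": 0.1}, {"x": 0.1, "y": 0.048, "z": -0.05, "spin": 0.19}, {"x": 0.15, "y": 0.07, "z": -0.087, "spin": 0.19}, {"x": 0.2, "y": 0.095, "z": -0.087, "spin": 0.19}, {"x": 0.25, "y": 0.12, "z": -0.087, "spin": 0.19}, {"x": 0.3, "y": 0.14, "z": -0.087, "spin": 0.19}, {"x": 0.35, "y": 0.165, "z": -0.087, "spin": 0.19}, {"x": 0.414, "y": 0.192, "z": -0.087, "spin": 0.19}, {"x": 0.414, "y": 0.192, "z": -0.087, "spin": 0.19}, {"x": 0.414, "y": 0.192, "z": -0.087, "spin": 0.19}])

```text
invalid input
```

Run:
```python
from h import *
a=cam('wrist');np.save('w1K.npy',a[1]);np.save('w1M.npy',a[2]);cv2.imwrite('pics/w1.png',a[0][:,:,::-1])
to(.56,.05,.33,-8)
print(T()[:3,3],proj(a[1],a[2],[.517,.341,.121]))
```

```text
shift [ 0.5122  0.4432 -0.1166] spin -0.196 t 0.4
[0.22242139 0.63722698 0.213323  ] [ 727.65383054 -590.30898898]
```

View pics/w1.png

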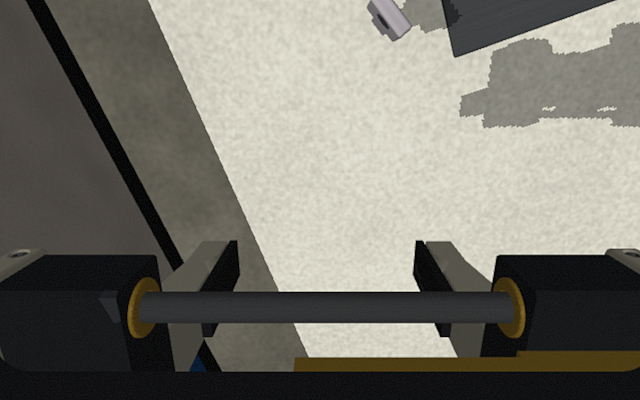

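The picture shows the fingers over bare table: the move was refused. I'll try again with "fingers" given in every row.

Request:
drive_tool(rows=[{"fingers": 1, "x": 0.05, "y": 0.024, "z": -0.02, "spin": 0.1}, {"fingers": 1, "x": 0.1, "y": 0.048, "z": -0.05, "spin": 0.19}, {"fingers": 1, "x": 0.15, "y": 0.07, "z": -0.087, "spin": 0.19}, {"fingers": 1, "x": 0.2, "y": 0.095, "z": -0.087, "spin": 0.19}, {"fingers": 1, "x": 0.25, "y": 0.12, "z": -0.087, "spin": 0.19}, {"fingers": 1, "x": 0.3, "y": 0.14, "z": -0.087, "spin": 0.19}, {"fingers": 1, "x": 0.35, "y": 0.165, "z": -0.087, "spin": 0.19}, {"fingers": 1, "x": 0.414, "y": 0.192, "z": -0.087, "spin": 0.19}, {"fingers": 1, "x": 0.414, "y": 0.192, "z": -0.087, "spin": 0.19}])

```text
time_s: 1.52
tcp_pos: [0.5523, 0.3166, 0.3001]
eef_rot: [180.0, -0.0, -30.4]
contact_force: [0.0, 0.2, -0.5]
gripper_width: 0.0875
gripper_force: 0.0
```

Run:
```python
from h import *
a=cam('wrist');np.savez('w2.npz',K=a[1],M=a[2]);cv2.imwrite('pics/w2.png',a[0][:,:,::-1])
to(.56,.05,.33,-8)
```

```text
shift [ 0.1422  0.2267 -0.0297] spin -0.39 t 1.575
```

View pics/w2.png

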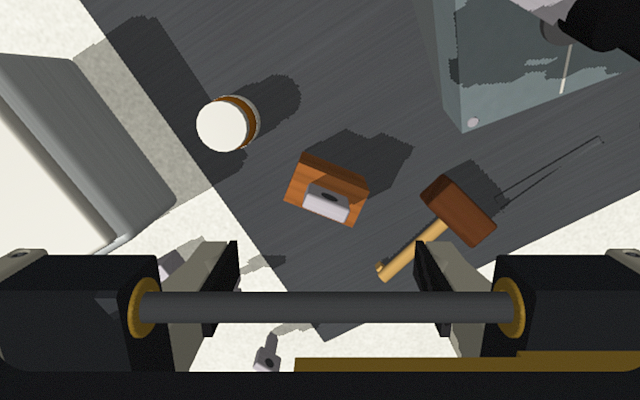

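The wrist view shows the key head's top face with corners at (308,192), (351,208), (346,223), (302,207). The block's top corners are at (299,162), (369,192), (354,228), (284,200). The mallet and jar stand clear of it.

Run:
```python
from h import *
np.set_printoptions(precision=4,suppress=True)
w=np.load('w2.npz')
for n,z,ps in (('head',.121,[(308,192),(351,208),(346,223),(302,207)]),('stand',.076,[(299,162),(369,192),(354,228),(284,200)])):
    P=np.array([atz(w['K'],w['M'],p,z) for p in ps]);print(n,P.mean(0),[np.linalg.norm(P[i]-P[i-1]).round(4) for i in range(4)])
    d=P[1]-P[0];e=P[2]-P[3];print(np.degrees(np.arctan2(*(d+e)[[1,0]])))
P=atz(w['K'],w['M'],(474,122),.076);print('screw',P)
```

```text
head [0.5139 0.3385 0.121 ] [np.float64(0.0179), np.float64(0.0487), np.float64(0.0179), np.float64(0.0503)]
-141.64094917946073
stand [0.5123 0.3394 0.076 ] [np.float64(0.0498), np.float64(0.0892), np.float64(0.0489), np.float64(0.0914)]
-143.80964771214263
screw [0.5046 0.1553 0.076 ]
```

Request:
drive_tool(rows=[{"fingers": 1, "x": 0.03, "y": 0.045, "z": -0.03, "spin": -0.15}, {"fingers": 1, "x": 0.06, "y": 0.09, "z": -0.03, "spin": -0.3}, {"fingers": 1, "x": 0.09, "y": 0.14, "z": -0.03, "spin": -0.39}, {"fingers": 1, "x": 0.12, "y": 0.19, "z": -0.03, "spin": -0.39}, {"fingers": 1, "x": 0.142, "y": 0.227, "z": -0.03, "spin": -0.39}, {"fingers": -1, "x": 0.142, "y": 0.227, "z": -0.03, "spin": -0.39}, {"fingers": -1, "x": 0.142, "y": 0.227, "z": -0.03, "spin": -0.39}])

```text
time_s: 2.45
tcp_pos: [0.5587, 0.0528, 0.3306]
eef_rot: [-180.0, -0.0, -7.8]
contact_force: [-0.4, -0.0, -0.3]
gripper_width: 0.0729
gripper_force: 0.0
```

Run:
```python
from h import *
a=cam('wrist');np.savez('w3.npz',K=a[1],M=a[2]);cv2.imwrite('pics/w3.png',a[0][:,:,::-1]);print(T()[:3,3])
```

```text
[0.55881066 0.05312139 0.33050331]
```

View pics/w3.png

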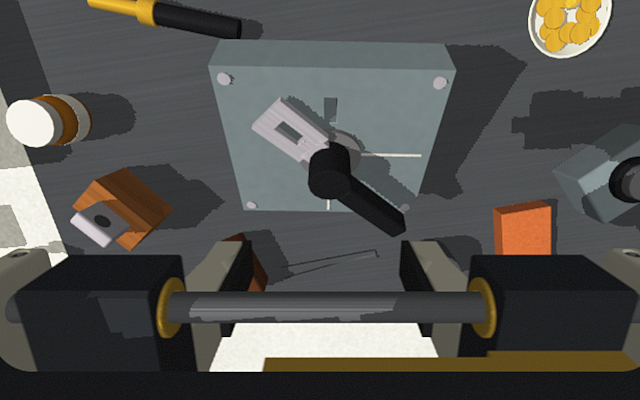

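The wrist view has the panel's screws at (224,79), (440,83), (251,205) and (405,208). The panel slot is at (331,106), the upper face corners at (213,67) and (457,72). The lever points to (398,225), about 0.9 rad on. I'll fit the panel pose from these.

Run:
```python
from h import *
from scipy.optimize import least_squares
np.set_printoptions(precision=4,suppress=True)
w=np.load('w3.npz');K,M=w['K'],w['M']
def Rp(ps): return R([0,-30,np.degrees(ps)])
pts=[((224,79),(1,1)),((440,83),(1,-1)),((251,205),(-1,1)),((405,208),(-1,-1))]
def f(v):
    o,ps,a,b=v[:3],v[3],v[4],v[5];Q=Rp(ps);e=[]
    for p,(i,j) in pts: e+=list(proj(K,M,o+Q@[i*a,j*b,0])-p)
    e+=list(proj(K,M,o+Q@[.055,0,0])-(331,106))
    e+=list((proj(K,M,o+Q@[.1,.11,0])-(213,67))/2)+list((proj(K,M,o+Q@[.1,-.11,0])-(457,72))/2)
    return e+[(o[2]-.121)/.002]
s=least_squares(f,[.569,.05,.121,-.14,.088,.098]);v=s.x;print(v,np.degrees(v[3]),s.fun)
o=v[:3];Q=Rp(v[3])
np.savez('panel.npz',o=o,Q=Q,ps=v[3])
print(Q)
# handle angle: fit lever end + tail slot
from scipy.optimize import minimize_scalar
def P(th,r,h,l=0): return o+Q@[r*np.cos(th)-l*np.sin(th),r*np.sin(th)+l*np.cos(th),h]
g=lambda t: np.sum((proj(K,M,P(t,.055,.016))-(289,132))**2)
m=minimize_scalar(g,bounds=(.3,1.5),method='bounded');th=m.x;print('th',th,m.fun,'tip',proj(K,M,P(th,-.118,.05)))
print('lever tip',P(th,-.118,.036),P(th,-.118,.05),'off grip',P(0,-.085,.036),'off tip',P(0,-.118,.036))
for t in (th,.6,.3,0): print(t,[P(t,-.1,h,-.011) for h in(.022,.05)])
```

```text
[ 0.5666  0.0482  0.1207 -0.1541  0.0877  0.0986] -8.82850019705678 [ 0.1999 -0.9505  0.3324 -0.4178  0.3072 -1.4022  0.109  -1.4428  0.4202
  4.7026 -2.223  -0.99   -0.1421 -0.866  -0.1674]
[[ 0.8558  0.1535 -0.4941]
 [-0.1329  0.9882  0.0767]
 [ 0.5     0.      0.866 ]]
th 0.8070468831342427 6.295247476895614 tip [400.6272 235.506 ]
lever tip [ 0.4659 -0.0224  0.111 ] [ 0.459  -0.0214  0.1232] off grip [0.4761 0.0622 0.1093] off tip [0.4478 0.0666 0.0928]
0.8070468831342427 [array([ 0.4911, -0.0209,  0.1091]), array([ 0.4773, -0.0187,  0.1334])]
0.6 [array([ 0.4804, -0.0048,  0.1016]), array([ 0.4665, -0.0026,  0.1258])]
0.3 [array([0.4706, 0.0225, 0.0936]), array([0.4568, 0.0247, 0.1178])]
0 [array([0.4685, 0.0523, 0.0897]), array([0.4546, 0.0544, 0.114 ])]
```

```bash
cat >> h.py <<'E'
def P(p): 
    z=np.load('panel.npz');return z['o']+z['Q']@np.array(p)
E
python3 - <<'E'
from h import *
for th in (.807,.6,.4,.2,0):
    q=P([-.1*np.cos(th),-.1*np.sin(th),.04]);print(th,q);to(*q,-8.83)
w=np.load('w3.npz')
print('socket',atz(w['K'],w['M'],(0,0),0)*0)
E
```

```text
0.807 [ 0.47657515 -0.01092419  0.12072279]
shift [-0.0729  0.0746  0.2097] spin 0.019 t 2.5
0.6 [0.46755475 0.00642306 0.11403942]
shift [-0.0842  0.0586  0.2164] spin 0.019 t 2.5
0.4 [0.4620522  0.0250102  0.10925315]
shift [-0.0921  0.0409  0.2212] spin 0.019 t 2.5
0.2 [0.45993027 0.04464338 0.10630287]
shift [-0.0969  0.0218  0.2242] spin 0.019 t 2.5
0 [0.46127357 0.06453988 0.1053062 ]
shift [-0.0982  0.0019  0.2252] spin 0.019 t 2.5
socket [0. 0. 0.]
```

Request:
drive_tool(newtons=20, rows=[{"fingers": 1, "x": -0.036, "y": 0.037, "z": 0.03, "spin": 0.019}, {"fingers": 1, "x": -0.073, "y": 0.075, "z": 0.06, "spin": 0.019}, {"fingers": 1, "x": -0.073, "y": 0.075, "z": 0.11, "spin": 0.019}, {"fingers": 1, "x": -0.073, "y": 0.075, "z": 0.16, "spin": 0.019}, {"fingers": 1, "x": -0.073, "y": 0.075, "z": 0.19, "spin": 0.019}, {"fingers": 1, "x": -0.073, "y": 0.075, "z": 0.21, "spin": 0.019}, {"fingers": 1, "x": -0.073, "y": 0.075, "z": 0.21, "spin": 0.019}])

```text
time_s: 3.38
tcp_pos: [0.4755, -0.0117, 0.1192]
eef_rot: [179.9, 0.2, -8.8]
contact_force: [1.7, -0.4, 0.1]
gripper_width: 0.0879
gripper_force: 0.0
```

Run:
```python
from h import *
for th in (.807,.6,.4,.2,0):
    q=P([-.1*np.cos(th),-.1*np.sin(th),.04]);to(*q,-8.83)
```

```text
shift [ 0.0009 -0.0009 -0.0016] spin 0.001 t 3.375
shift [-0.0106 -0.0167  0.0051] spin 0.001 t 3.375
shift [-0.0189 -0.0342  0.0099] spin 0.001 t 3.375
shift [-0.024  -0.0533  0.0128] spin 0.001 t 3.375
shift [-0.0257 -0.0732  0.0138] spin 0.001 t 3.375
```

Request:
drive_tool(newtons=25, rows=[{"fingers": 1, "x": -0.01, "y": -0.017, "z": 0.005}, {"fingers": 1, "x": -0.019, "y": -0.034, "z": 0.01}, {"fingers": 1, "x": -0.024, "y": -0.053, "z": 0.013}, {"fingers": 1, "x": -0.0257, "y": -0.0732, "z": 0.0138}, {"fingers": -1, "x": -0.0257, "y": -0.0732, "z": 0.0138}, {"fingers": -1, "x": -0.0257, "y": -0.0732, "z": 0.0138}, {"fingers": -1, "x": -0.0257, "y": -0.0732, "z": 0.0138}, {"fingers": -1, "x": -0.0257, "y": -0.0732, "z": 0.0138}, {"fingers": -1, "x": -0.0257, "y": -0.0732, "z": 0.0138}])

```text
invalid input
```

Request:
drive_tool(newtons=25, rows=[{"fingers": 1, "x": -0.01, "y": -0.017, "z": 0.005, "spin": 0}, {"fingers": 1, "x": -0.019, "y": -0.034, "z": 0.01, "spin": 0}, {"fingers": 1, "x": -0.024, "y": -0.053, "z": 0.013, "spin": 0}, {"fingers": 1, "x": -0.0257, "y": -0.0732, "z": 0.0138, "spin": 0}, {"fingers": -1, "x": -0.0257, "y": -0.0732, "z": 0.0138, "spin": 0}, {"fingers": -1, "x": -0.0257, "y": -0.0732, "z": 0.0138, "spin": 0}, {"fingers": -1, "x": -0.0257, "y": -0.0732, "z": 0.0138, "spin": 0}, {"fingers": -1, "x": -0.0257, "y": -0.0732, "z": 0.0138, "spin": 0}, {"fingers": -1, "x": -0.0257, "y": -0.0732, "z": 0.0138, "spin": 0}])

```text
time_s: 4.5
tcp_pos: [0.4592, 0.0626, 0.1069]
eef_rot: [179.8, 0.3, -8.9]
contact_force: [-9.8, -5.3, 5.6]
gripper_width: 0.0433
gripper_force: 4.7
```

Request:
drive_tool(rows=[{"fingers": -1, "x": 0, "y": 0, "z": 0, "spin": 0}, {"fingers": -1, "x": 0, "y": 0, "z": 0, "spin": 0}, {"fingers": -1, "x": 0, "y": 0, "z": 0, "spin": 0}, {"fingers": -1, "x": 0, "y": 0, "z": 0, "spin": 0}])

```text
time_s: 5.0
tcp_pos: [0.4598, 0.0632, 0.1073]
eef_rot: [179.9, 0.2, -8.8]
contact_force: [-12.5, 1.0, 11.8]
gripper_width: 0.0036
gripper_force: 7.8
```

Run:
```python
from h import *
a=cam('side');w=cam('wrist')
cv2.imwrite('pics/c1.png',np.vstack([crop(a[0],270,140,160,80,4),cv2.resize(w[0],None,fx=.4375*1,fy=.4375)[:,:,::-1] if 0 else crop(w[0],160,120,320,130,2)]))
```

```text
(no output)
```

View pics/c1.png

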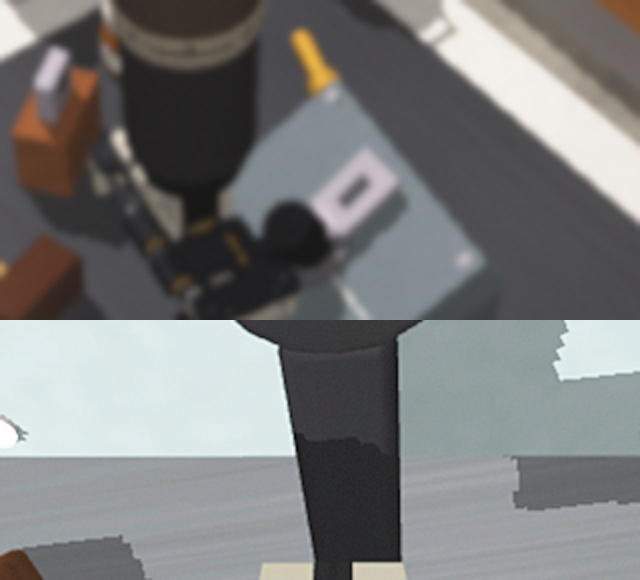

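The crops show the lever nearly at off, with the fingers closed just beyond its end (lower crop, lever end at (357,555)). I'll open, move up the slope and close again.

Request:
drive_tool(newtons=30, rows=[{"fingers": 0.3, "x": -0.003, "y": 0, "z": 0, "spin": 0}, {"fingers": 0.3, "x": -0.003, "y": 0, "z": 0, "spin": 0}, {"fingers": 0.3, "x": -0.003, "y": 0, "z": 0, "spin": 0}, {"fingers": 0.3, "x": -0.003, "y": 0, "z": 0, "spin": 0}, {"fingers": 0.3, "x": -0.003, "y": 0, "z": 0, "spin": 0}, {"fingers": 0.3, "x": 0.01, "y": 0, "z": -0.006, "spin": 0}, {"fingers": 0.3, "x": 0.022, "y": 0, "z": -0.012, "spin": 0}, {"fingers": -1, "x": 0.022, "y": 0, "z": -0.012, "spin": 0}, {"fingers": -1, "x": 0.022, "y": 0, "z": -0.012, "spin": 0}, {"fingers": -1, "x": 0.022, "y": 0, "z": -0.012, "spin": 0}])

```text
time_s: 6.35
tcp_pos: [0.4811, 0.0583, 0.1173]
eef_rot: [179.7, 0.3, -8.9]
contact_force: [-5.1, -5.9, -1.5]
gripper_width: 0.0324
gripper_force: 3.2
```

Request:
drive_tool(rows=[{"fingers": -1, "x": 0, "y": 0, "z": 0, "spin": 0}, {"fingers": -1, "x": 0, "y": 0, "z": 0, "spin": 0}, {"fingers": -1, "x": 0, "y": 0, "z": 0, "spin": 0}])

```text
time_s: 6.72
tcp_pos: [0.4808, 0.0583, 0.117]
eef_rot: [179.7, 0.3, -8.9]
contact_force: [-5.1, -5.4, -2.2]
gripper_width: 0.0187
gripper_force: 29.8
```

Run:
```python
from h import *
z=np.load('panel.npz');print(z['Q'].T@(T()[:3,3]-z['o']))
w=cam('wrist');cv2.imwrite('pics/c2.png',w[0][:,:,::-1]);np.savez('w4.npz',K=w[1],M=w[2])
```

```text
[-0.07661594 -0.00316329  0.03999167]
```

View pics/c2.png

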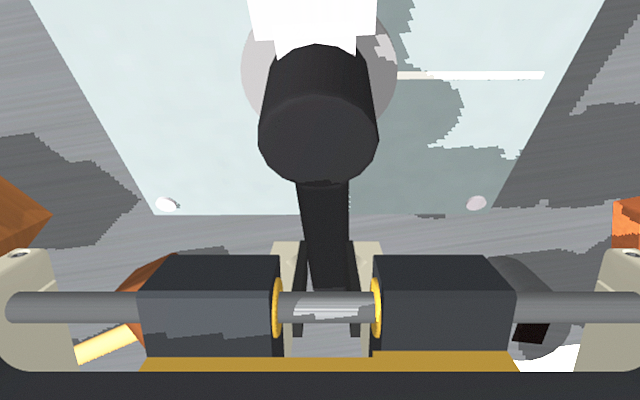

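The lever is now gripped: hub top centre is near (318,140), the lower screws at (166,204) and (476,203). It still leans slightly to -y (image right). I'll compare the model with this view.

Run:
```python
from h import *
np.set_printoptions(precision=4,suppress=True)
w=np.load('w4.npz');K,M=w['K'],w['M']
for p in ([0,0,.05],[-.0877,.0986,0],[-.0877,-.0986,0],[-.1,.0986,0],[-.1,-.0986,0],[-.022,0,.05],[.022,0,.05],[-.1,.11,0],[-.1,-.11,0]): print(p,proj(K,M,P(p)))
```

```text
[0, 0, 0.05] [319.2753 147.5657]
[-0.0877, 0.0986, 0] [166.4977 201.9611]
[-0.0877, -0.0986, 0] [476.6551 201.3956]
[-0.1, 0.0986, 0] [172.7659 214.0775]
[-0.1, -0.0986, 0] [470.7046 213.5019]
[-0.022, 0, 0.05] [319.9861 189.5202]
[0.022, 0, 0.05] [318.3496  92.9319]
[-0.1, 0.11, 0] [155.4935 214.1109]
[-0.1, -0.11, 0] [487.8796 213.4687]
```

Request:
drive_tool(newtons=50, rows=[{"fingers": -1, "x": 0, "y": -0.003, "z": 0, "spin": 0}, {"fingers": -1, "x": 0, "y": -0.003, "z": 0, "spin": 0}, {"fingers": -1, "x": 0, "y": -0.003, "z": 0, "spin": 0}, {"fingers": -1, "x": 0, "y": -0.003, "z": 0, "spin": 0}])

```text
time_s: 7.28
tcp_pos: [0.4812, 0.0612, 0.1169]
eef_rot: [179.7, 0.3, -9.0]
contact_force: [-5.3, -6.4, -1.9]
gripper_width: 0.0161
gripper_force: 49.9
```

Run:
```python
from h import *
z=np.load('panel.npz');print(z['Q'].T@(T()[:3,3]-z['o']))
```

```text
[-0.07669382 -0.00029048  0.03997611]
```

Request:
drive_tool(rows=[{"fingers": 0.3, "x": 0, "y": 0, "z": 0, "spin": 0}, {"fingers": 0.3, "x": 0, "y": 0, "z": 0, "spin": 0}, {"fingers": 0.3, "x": 0, "y": 0, "z": 0, "spin": 0}, {"fingers": 0.3, "x": 0, "y": 0, "z": 0, "spin": 0}, {"fingers": 0.3, "x": 0, "y": 0, "z": -0.05, "spin": 0}, {"fingers": 0.3, "x": 0, "y": 0, "z": -0.1, "spin": 0}, {"fingers": 0.3, "x": 0.05, "y": 0, "z": -0.14, "spin": 0}, {"fingers": 0.6, "x": 0.1, "y": 0, "z": -0.17, "spin": 0}, {"fingers": 0.6, "x": 0.155, "y": 0, "z": -0.17, "spin": 0}, {"fingers": 0.6, "x": 0.155, "y": 0, "z": -0.17, "spin": 0}])

```text
time_s: 8.52
tcp_pos: [0.6402, 0.039, 0.2862]
eef_rot: [179.9, 0.1, -9.0]
contact_force: [-0.8, 0.6, -1.2]
gripper_width: 0.0697
gripper_force: 0.0
```

Run:
```python
from h import *
np.set_printoptions(precision=4,suppress=True)
w=cam('wrist');np.savez('w5.npz',K=w[1],M=w[2]);K,M=w[1:]
print(T()[:3,3])
for p in ([.055,0,.016],[.055,0,0],[.0,0,.05],[-.118,0,.05],[.0877,.0986,0],[.0877,-.0986,0]): print(p,proj(K,M,P(p)))
c=proj(K,M,P([.055,0,.016])).astype(int)
x0,y0=max(0,c[0]-100),max(0,c[1]-75);print(x0,y0)
cv2.imwrite('pics/c3.png',crop(w[0],x0,y0,200,150,4))
cv2.imwrite('pics/w5.png',w[0][:,:,::-1])
```

```text
[0.6386 0.0392 0.2867]
[0.055, 0, 0.016] [329.1858 218.2841]
[0.055, 0, 0] [329.0639 204.769 ]
[0.0, 0, 0.05] [329.0911 282.0516]
[-0.118, 0, 0.05] [328.5189 329.5393]
[0.0877, 0.0986, 0] [215.1374 180.392 ]
[0.0877, -0.0986, 0] [443.4227 180.1069]
229 143
```

View pics/c3.png

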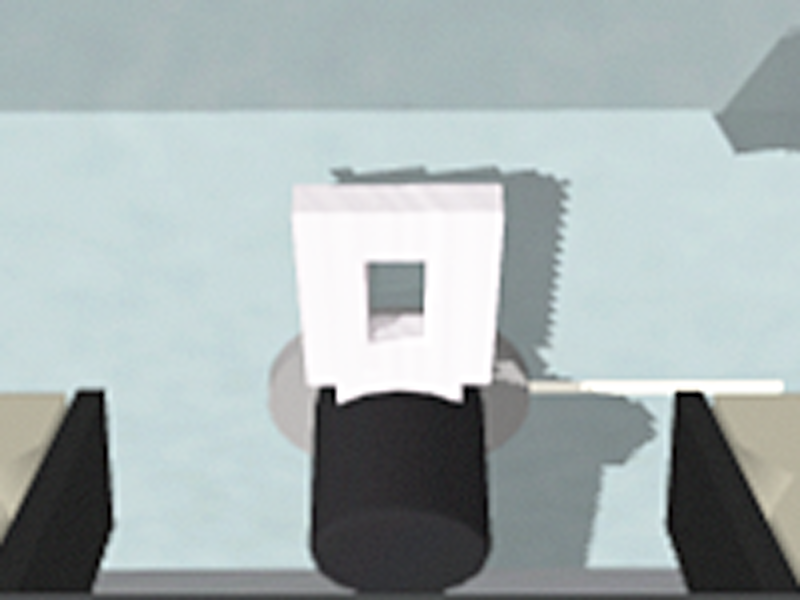

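The crop shows the tail slot centred at about (395,302), which is image (327.8,218.5), against (329.2,218.3) predicted. That is about 1 mm off in y, which is within the blade's clearance. Now the key.

Run:
```python
from h import *
to(.5135,.339,.22,37); to(.5135,.339,.101,37)
```

```text
shift [-0.1701 -0.2768  0.0668] spin -0.802 t 8.575
shift [-0.1698 -0.2769  0.1858] spin -0.802 t 8.575
```

Request:
drive_tool(newtons=20, rows=[{"fingers": 1, "x": -0.025, "y": -0.045, "z": 0, "spin": -0.16}, {"fingers": 1, "x": -0.05, "y": -0.09, "z": 0, "spin": -0.32}, {"fingers": 1, "x": -0.08, "y": -0.135, "z": 0, "spin": -0.48}, {"fingers": 1, "x": -0.11, "y": -0.18, "z": 0, "spin": -0.64}, {"fingers": 1, "x": -0.14, "y": -0.23, "z": 0.03, "spin": -0.8}, {"fingers": 1, "x": -0.17, "y": -0.277, "z": 0.06, "spin": -0.802}, {"fingers": 1, "x": -0.17, "y": -0.277, "z": 0.07, "spin": -0.802}, {"fingers": 1, "x": -0.17, "y": -0.277, "z": 0.07, "spin": -0.802}])

```text
time_s: 9.57
tcp_pos: [0.5113, 0.3393, 0.2183]
eef_rot: [180.0, 0.1, 37.2]
contact_force: [-0.2, -0.3, 0.7]
gripper_width: 0.0877
gripper_force: 0.0
```

Run:
```python
from h import *
np.set_printoptions(precision=4,suppress=True)
w=cam('wrist');K,M=w[1:];cv2.imwrite('pics/w6.png',w[0][:,:,::-1])
c=proj(K,M,[.5135,.339,.121]);print(c)
hsv=cv2.cvtColor(w[0],cv2.COLOR_RGB2HSV);m=((hsv[...,1]<45)&(hsv[...,2]>125)).astype(np.uint8)
n,l,s,ce=cv2.connectedComponentsWithStats(m)
for i in range(1,n):
    if s[i,4]>150 and np.hypot(*(ce[i]-c))<90:
        r_=cv2.minAreaRect(np.argwhere(l==i)[:,::-1].astype(np.float32));B=np.array([atz(K,M,p,.121) for p in cv2.boxPoints(r_)])
        print(ce[i],s[i],B.mean(0),[np.linalg.norm(B[k]-B[k-1]).round(4) for k in range(4)],[np.degrees(np.arctan2(*(B[k]-B[k-1])[[1,0]])).round(1) for k in range(4)])
s=sensors.get_state();print(s['tcp_pos'],s['eef_rot'],s['gripper_width'])
```

```text
[328.7625 189.8126]
[327.103  183.1788] [ 317  149   22   68 1398] [0.517 0.343 0.121] [np.float64(0.0553), np.float64(0.0162), np.float64(0.0553), np.float64(0.0172)] [np.float64(36.8), np.float64(-52.8), np.float64(-142.1), np.float64(127.2)]
[0.5122 0.339  0.2193] [179.9823  -0.0227  37.1152] 0.08729924332414224
```

Request:
drive_tool(newtons=30, rows=[{"fingers": 1, "x": 0.002, "y": 0, "z": 0.05, "spin": 0}, {"fingers": 1, "x": 0.002, "y": 0, "z": 0.09, "spin": 0}, {"fingers": 1, "x": 0.002, "y": 0, "z": 0.118, "spin": 0}, {"fingers": -1, "x": 0.002, "y": 0, "z": 0.118, "spin": 0}, {"fingers": -1, "x": 0.002, "y": 0, "z": 0.118, "spin": 0}, {"fingers": -1, "x": 0.002, "y": 0, "z": 0.118, "spin": 0}, {"fingers": -1, "x": 0.002, "y": 0, "z": 0.118, "spin": 0}, {"fingers": -1, "x": 0.002, "y": 0, "z": 0.118, "spin": 0}, {"fingers": -1, "x": 0.002, "y": 0, "z": 0.118, "spin": 0}, {"fingers": -1, "x": 0.002, "y": 0, "z": 0.118, "spin": 0}])

```text
time_s: 10.88
tcp_pos: [0.514, 0.3406, 0.1006]
eef_rot: [180.0, 0.0, 37.1]
contact_force: [-0.2, -0.6, 0.8]
gripper_width: 0.0233
gripper_force: 0.0
```

Request:
drive_tool(rows=[{"fingers": -1, "x": 0, "y": 0, "z": 0, "spin": 0}, {"fingers": -1, "x": 0, "y": 0, "z": 0, "spin": 0}, {"fingers": -1, "x": 0, "y": 0, "z": 0, "spin": 0}])

```text
time_s: 11.25
tcp_pos: [0.514, 0.3406, 0.1006]
eef_rot: [180.0, 0.0, 37.1]
contact_force: [0.5, -0.2, -0.8]
gripper_width: 0.0175
gripper_force: 30.0
```

Request:
drive_tool(newtons=30, rows=[{"fingers": -1, "x": 0, "y": 0, "z": -0.015, "spin": 0}, {"fingers": -1, "x": 0, "y": 0, "z": -0.03, "spin": 0}, {"fingers": -1, "x": 0, "y": 0, "z": -0.045, "spin": 0}, {"fingers": -1, "x": 0, "y": 0, "z": -0.045, "spin": 0}])

```text
time_s: 11.75
tcp_pos: [0.5148, 0.3414, 0.1478]
eef_rot: [-180.0, -0.2, 37.1]
contact_force: [-1.0, -0.2, -2.1]
gripper_width: 0.0174
gripper_force: 30.0
```

Request:
drive_tool(newtons=15, rows=[{"fingers": -1, "x": 0, "y": 0, "z": 0, "spin": 0}, {"fingers": -1, "x": -0.006, "y": 0, "z": 0, "spin": 0}, {"fingers": -1, "x": -0.012, "y": 0, "z": 0.0005, "spin": 0}, {"fingers": -1, "x": -0.018, "y": 0, "z": 0.001, "spin": 0}, {"fingers": -1, "x": -0.018, "y": 0, "z": 0.001, "spin": 0}])

```text
time_s: 12.38
tcp_pos: [0.4993, 0.3295, 0.1448]
eef_rot: [-180.0, -0.0, 37.1]
contact_force: [1.2, 1.4, -0.6]
gripper_width: 0.0178
gripper_force: 15.0
```

Request:
drive_tool(newtons=15, rows=[{"fingers": -1, "x": -0.005, "y": 0, "z": 0.001, "spin": 0}, {"fingers": -1, "x": -0.01, "y": 0, "z": 0.002, "spin": 0}, {"fingers": -1, "x": -0.015, "y": 0, "z": 0.0035, "spin": 0}, {"fingers": -1, "x": -0.02, "y": 0, "z": 0.005, "spin": 0}, {"fingers": -1, "x": -0.02, "y": 0, "z": 0.005, "spin": 0}])

```text
time_s: 13.0
tcp_pos: [0.4833, 0.3173, 0.1396]
eef_rot: [180.0, 0.0, 37.1]
contact_force: [1.2, 0.2, -0.4]
gripper_width: 0.0181
gripper_force: 15.0
```

Run:
```python
from h import *
np.set_printoptions(precision=3,suppress=True)
w=cam('wrist');K,M=w[1:];cv2.imwrite('pics/w7.png',w[0][:,:,::-1])
t=T();Tc=np.linalg.inv(t)@M
for phi in (0,15,20,25,30,35):
    f=np.radians(phi);u=lambda x,z:[x*np.cos(f)-z*np.sin(f),0,-(x*np.sin(f)+z*np.cos(f))]
    print(phi,[proj(K,Tc,np.array(u(x,z)))[1].round(0) for x,z in ((-.025,.0205),(.025,.0205),(.025,-.0245))])
hsv=cv2.cvtColor(w[0],cv2.COLOR_RGB2HSV)
for col in (320,326,332): print(col,[int(v) for v in w[0][100:260:5,col].mean(1)])
```

```text
0 [np.float64(309.0), np.float64(216.0), np.float64(188.0)]
15 [np.float64(308.0), np.float64(233.0), np.float64(182.0)]
20 [np.float64(306.0), np.float64(240.0), np.float64(181.0)]
25 [np.float64(305.0), np.float64(246.0), np.float64(180.0)]
30 [np.float64(302.0), np.float64(253.0), np.float64(180.0)]
35 [np.float64(300.0), np.float64(259.0), np.float64(181.0)]
320 [107, 107, 105, 106, 105, 104, 110, 57, 64, 95, 107, 115, 145, 145, 148, 176, 176, 171, 176, 177, 179, 176, 176, 181, 180, 183, 207, 191, 167, 167, 164, 168]
326 [114, 111, 111, 111, 112, 110, 113, 134, 174, 176, 176, 176, 173, 174, 179, 172, 174, 175, 172, 176, 173, 176, 179, 176, 180, 180, 208, 191, 166, 166, 165, 165]
332 [107, 106, 108, 110, 108, 109, 108, 68, 113, 184, 185, 185, 184, 185, 187, 170, 173, 173, 170, 172, 173, 177, 175, 177, 179, 177, 201, 188, 167, 166, 166, 165]
```

Run:
```python
import cv2
w=cv2.imread('pics/w7.png').mean(2)
for a,b in((150,182),(222,246),(290,312)): print(a,w[a:b,316:326].mean(1).astype(int).tolist())
```

```text
150 [125, 126, 127, 127, 127, 126, 126, 126, 128, 130, 130, 129, 130, 130, 131, 131, 132, 133, 133, 133, 133, 133, 157, 179, 176, 176, 176, 176, 176, 176, 176, 176]
222 [179, 180, 180, 181, 182, 183, 189, 199, 209, 217, 223, 219, 204, 191, 178, 169, 166, 167, 167, 167, 166, 168, 167, 166]
290 [119, 89, 50, 60, 64, 69, 74, 80, 86, 91, 92, 96, 102, 103, 110, 121, 111, 114, 119, 107, 113, 120]
```

Request:
drive_tool(newtons=15, rows=[{"fingers": -1, "x": -0.004, "y": 0, "z": 0.0015, "spin": 0}, {"fingers": -1, "x": -0.007, "y": 0, "z": 0.003, "spin": 0}, {"fingers": -1, "x": -0.007, "y": 0, "z": 0.003, "spin": 0}])

```text
time_s: 13.42
tcp_pos: [0.4779, 0.3133, 0.1365]
eef_rot: [180.0, 0.0, 37.1]
contact_force: [1.3, 0.4, 0.0]
gripper_width: 0.0177
gripper_force: 15.0
```

Request:
drive_tool(newtons=55, rows=[{"fingers": -1, "x": 0, "y": 0, "z": 0, "spin": 0}, {"fingers": -1, "x": 0, "y": 0, "z": 0, "spin": 0}, {"fingers": -1, "x": -0.003, "y": 0, "z": -0.01, "spin": 0}, {"fingers": -1, "x": -0.003, "y": 0, "z": -0.03, "spin": 0}, {"fingers": -1, "x": -0.003, "y": 0, "z": -0.06, "spin": 0}, {"fingers": -1, "x": -0.003, "y": 0, "z": -0.09, "spin": 0}, {"fingers": -1, "x": -0.003, "y": 0, "z": -0.09, "spin": 0}, {"fingers": -1, "x": -0.003, "y": 0, "z": -0.09, "spin": 0}])

```text
time_s: 14.42
tcp_pos: [0.4751, 0.3112, 0.2263]
eef_rot: [-180.0, 0.1, 37.1]
contact_force: [-0.3, -0.9, -2.2]
gripper_width: 0.0171
gripper_force: 55.0
```

Run:
```python
from h import *
np.set_printoptions(precision=3,suppress=True)
w=cam('wrist');K,M=w[1:];cv2.imwrite('pics/w8.png',w[0][:,:,::-1])
t=T();Tc=np.linalg.inv(t)@M
for phi in (0,20,25,30,35):
    f=np.radians(phi);u=lambda x,z:[x*np.cos(f)-z*np.sin(f),0,-(x*np.sin(f)+z*np.cos(f))]
    print(phi,[proj(K,Tc,np.array(u(x,z))).round(0)[1] for x,z in ((.025,.0205),(.025,-.0245),(.012,-.0246),(.012,-.0746),(.008,-.0826),(0,-.0826))])
a=cam('side');g=cam('scene')
pt=t[:3,3];p=proj(g[1],g[2],pt).astype(int);print(p)
top=crop(w[0],226,60,200,200,3)
cv2.imwrite('pics/last.png',np.hstack([top[:400],crop(g[0],p[0]-12,p[1]-25,25,50,8)]))
```

```text
0 [np.float64(216.0), np.float64(188.0), np.float64(209.0), np.float64(185.0), np.float64(188.0), np.float64(198.0)]
20 [np.float64(240.0), np.float64(181.0), np.float64(200.0), np.float64(154.0), np.float64(153.0), np.float64(163.0)]
25 [np.float64(246.0), np.float64(181.0), np.float64(198.0), np.float64(147.0), np.float64(145.0), np.float64(154.0)]
30 [np.float64(253.0), np.float64(181.0), np.float64(197.0), np.float64(140.0), np.float64(137.0), np.float64(146.0)]
35 [np.float64(259.0), np.float64(181.0), np.float64(196.0), np.float64(133.0), np.float64(130.0), np.float64(138.0)]
[382 151]
```

View pics/last.png

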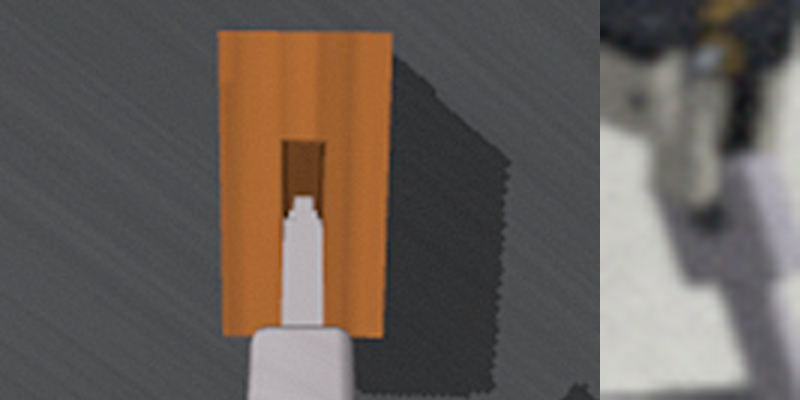

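Run:
```python
from h import *
from scipy.optimize import least_squares
im=cv2.imread('pics/w8.png').mean(2)
for a,b in((160,180),(222,250)): print(a,im[a:b,318:334].mean(1).astype(int).tolist())
w=cam('wrist');K,M=w[1:];t=T();Tc=np.linalg.inv(t)@M
def pr(v,x,z):
    f,dx,dz=v;return proj(K,Tc,np.array([dx+x*np.cos(f)-z*np.sin(f),0,-(dz+x*np.sin(f)+z*np.cos(f))]))[1]
for top in (233,236,239,242):
  for tx in (.006,.010):
    s=least_squares(lambda v:[pr(v,.025,.0225)-top,pr(v,.025,-.0225)-169.5,pr(v,tx,-.0805)-125,(v[2]+.002)/.003],[.5,0,0],x_scale=[.1,.01,.01])
    print(top,tx,np.degrees(s.x[0]).round(1),s.x[1:].round(4),s.fun.round(1))
```

```text
160 [169, 169, 169, 169, 169, 170, 170, 173, 140, 141, 176, 180, 178, 178, 178, 178, 179, 179, 179, 179]
222 [184, 184, 184, 183, 183, 183, 183, 183, 185, 190, 197, 203, 211, 216, 208, 192, 178, 163, 156, 157, 157, 156, 156, 156, 156, 156, 156, 156]
233 0.006 31.1 [ 0.0075 -0.0078] [ 2.1 -3.6  1.6 -1.9]
233 0.01 28.8 [ 0.0074 -0.0056] [ 1.4 -2.5  1.1 -1.2]
236 0.006 31.8 [ 0.0074 -0.0064] [ 1.5 -2.7  1.2 -1.5]
236 0.01 29.4 [ 0.0072 -0.0043] [ 0.8 -1.5  0.7 -0.8]
239 0.006 32.3 [ 0.0072 -0.005 ] [ 1.  -1.7  0.8 -1. ]
239 0.01 30.0 [ 0.007  -0.0029] [ 0.3 -0.6  0.3 -0.3]
242 0.006 32.9 [ 0.0071 -0.0034] [ 0.5 -0.8  0.3 -0.5]
242 0.01 30.6 [ 0.0069 -0.0014] [-0.2  0.4 -0.2  0.2]
```

The last picture shows the key clear of the block, held and tilted, with its tip at wrist image (327,125). The fit gives about 30° of tilt, as the panel needs, with the head centre 7 mm ahead of the TCP. Now I'll work out the approach.

```bash
cat >> h.py <<'E'
def tcp_for(h,tip=(.0473,0,.0728),p=(.055,.0003)):
    z=np.load('panel.npz');ps=np.degrees(float(z['ps']))
    return P([p[0],p[1],h])-R([180,0,ps])@np.array(tip)
E
python3 - <<'E'
from h import *
for h in (.06,.03,.016,0,-.042):
    q=tcp_for(h);print(h,q.round(4));to(*q,-8.83)
E
```

```text
0.06 [0.5373 0.053  0.2729]
shift [-0.1063  0.2434 -0.0469] spin 0.801 t 14.625
0.03 [0.5522 0.0507 0.2469]
shift [-0.0958  0.2542 -0.021 ] spin 0.801 t 14.625
0.016 [0.5591 0.0497 0.2348]
shift [-0.0909  0.2592 -0.0089] spin 0.801 t 14.625
0 [0.567  0.0484 0.221 ]
shift [-0.0853  0.265   0.005 ] spin 0.801 t 14.625
-0.042 [0.5877 0.0452 0.1846]
shift [-0.0706  0.28    0.0413] spin 0.801 t 14.625
```

Request:
drive_tool(newtons=60, rows=[{"fingers": -1, "x": -0.015, "y": 0.02, "z": -0.04, "spin": 0.12}, {"fingers": -1, "x": -0.03, "y": 0.06, "z": -0.07, "spin": 0.26}, {"fingers": -1, "x": -0.05, "y": 0.1, "z": -0.07, "spin": 0.4}, {"fingers": -1, "x": -0.07, "y": 0.14, "z": -0.07, "spin": 0.54}, {"fingers": -1, "x": -0.09, "y": 0.18, "z": -0.07, "spin": 0.68}, {"fingers": -1, "x": -0.1, "y": 0.22, "z": -0.06, "spin": 0.801}, {"fingers": -1, "x": -0.106, "y": 0.243, "z": -0.047, "spin": 0.801}, {"fingers": -1, "x": -0.106, "y": 0.243, "z": -0.047, "spin": 0.801}, {"fingers": -1, "x": -0.106, "y": 0.243, "z": -0.047, "spin": 0.801}])

```text
time_s: 15.75
tcp_pos: [0.5377, 0.0541, 0.2736]
eef_rot: [180.0, 0.0, -8.8]
contact_force: [-0.5, -0.4, -1.6]
gripper_width: 0.0175
gripper_force: 60.0
```

Run:
```python
from h import *
np.set_printoptions(precision=3,suppress=True)
w=cam('wrist');K,M=w[1:];cv2.imwrite('pics/w9.png',w[0][:,:,::-1])
for p in ([.055,.0065,.016],[.055,-.0065,.016],[.0695,0,.016],[.0405,0,.016],[.086,.022,.016],[.086,-.022,.016],[.055,0,.06]): print(p,proj(K,M,P(p)))
g=w[0].mean(2).astype(int)
for row in range(90,180,6): print(row,g[row,296:356:2].tolist())
for h in (.06,.03): to(*tcp_for(h),-8.83)
```

```text
[0.055, 0.0065, 0.016] [320.43  100.555]
[0.055, -0.0065, 0.016] [337.144 100.58 ]
[0.0695, 0, 0.016] [328.92   83.701]
[0.0405, 0, 0.016] [328.664 116.158]
[0.086, 0.022, 0.016] [298.203  62.7  ]
[0.086, -0.022, 0.016] [359.97   62.789]
[0.055, 0, 0.06] [329.054 136.242]
90 [183, 212, 240, 239, 239, 239, 237, 239, 241, 240, 241, 169, 103, 126, 124, 123, 126, 125, 124, 106, 235, 243, 241, 235, 240, 241, 242, 242, 239, 239]
96 [187, 189, 241, 240, 239, 237, 237, 239, 240, 239, 239, 183, 105, 125, 123, 124, 122, 125, 123, 108, 244, 243, 240, 236, 240, 242, 243, 241, 239, 239]
102 [187, 180, 238, 240, 238, 239, 236, 238, 240, 240, 240, 200, 111, 124, 126, 125, 126, 127, 126, 107, 245, 244, 240, 236, 241, 242, 244, 240, 239, 242]
108 [186, 182, 232, 241, 239, 239, 237, 238, 240, 240, 239, 219, 113, 118, 119, 120, 120, 119, 121, 106, 253, 243, 239, 236, 240, 242, 243, 240, 239, 246]
114 [188, 187, 223, 240, 239, 240, 237, 239, 240, 240, 238, 224, 175, 222, 212, 211, 215, 204, 204, 210, 252, 243, 239, 238, 241, 243, 243, 239, 238, 242]
120 [187, 185, 201, 239, 240, 239, 238, 240, 239, 240,
[... 778 characters left out ...]
09, 221, 11, 31, 30, 32, 31, 25, 27, 28, 23, 86, 105]
156 [163, 164, 163, 165, 24, 41, 42, 42, 43, 45, 41, 32, 178, 211, 208, 207, 207, 208, 223, 43, 29, 29, 28, 26, 32, 32, 26, 29, 47, 110]
162 [184, 171, 163, 142, 33, 42, 40, 39, 45, 41, 42, 28, 188, 208, 207, 208, 208, 208, 223, 50, 32, 34, 31, 28, 27, 29, 28, 24, 9, 112]
168 [183, 185, 186, 141, 37, 41, 48, 45, 36, 59, 76, 65, 161, 175, 175, 175, 173, 173, 182, 71, 71, 57, 34, 44, 43, 42, 30, 26, 18, 110]
174 [186, 185, 187, 106, 47, 44, 33, 143, 156, 167, 169, 169, 168, 167, 168, 169, 167, 168, 164, 166, 167, 171, 162, 153, 48, 43, 41, 42, 28, 96]
shift [-0.     0.001  0.001] spin 0.001 t 15.8
shift [0.015 0.001 0.027] spin 0.001 t 15.8
```

Request:
drive_tool(newtons=60, rows=[{"fingers": -1, "x": 0.007, "y": 0.001, "z": 0.013, "spin": 0}, {"fingers": -1, "x": 0.015, "y": 0.001, "z": 0.027, "spin": 0}, {"fingers": -1, "x": 0.019, "y": 0.001, "z": 0.034, "spin": 0}, {"fingers": -1, "x": 0.022, "y": 0.001, "z": 0.039, "spin": 0}, {"fingers": -1, "x": 0.0245, "y": 0.001, "z": 0.0435, "spin": 0}, {"fingers": -1, "x": 0.027, "y": 0.001, "z": 0.048, "spin": 0}, {"fingers": -1, "x": 0.027, "y": 0.001, "z": 0.048, "spin": 0}])

```text
time_s: 16.68
tcp_pos: [0.5642, 0.0487, 0.2254]
eef_rot: [180.0, 0.0, -8.8]
contact_force: [-0.3, 0.5, -0.7]
gripper_width: 0.0171
gripper_force: 60.0
```

Request:
drive_tool(rows=[{"fingers": -1, "x": 0.0025, "y": 0, "z": 0.0045, "spin": 0}, {"fingers": -1, "x": 0.005, "y": 0, "z": 0.009, "spin": 0}, {"fingers": -1, "x": 0.0075, "y": 0, "z": 0.013, "spin": 0}, {"fingers": -1, "x": 0.0085, "y": 0, "z": 0.0147, "spin": 0}, {"fingers": -1, "x": 0.0085, "y": 0, "z": 0.0147, "spin": 0}])

```text
time_s: 17.3
tcp_pos: [0.5726, 0.0474, 0.2108]
eef_rot: [180.0, 0.0, -8.8]
contact_force: [-0.1, -0.4, -1.5]
gripper_width: 0.0169
gripper_force: 60.0
```

Request:
drive_tool(rows=[{"fingers": -1, "x": 0.0025, "y": 0, "z": 0.0045, "spin": 0}, {"fingers": -1, "x": 0.005, "y": 0, "z": 0.009, "spin": 0}, {"fingers": -1, "x": 0.008, "y": 0, "z": 0.0138, "spin": 0}, {"fingers": -1, "x": 0.008, "y": 0, "z": 0.0138, "spin": 0}])

```text
time_s: 17.8
tcp_pos: [0.5804, 0.0461, 0.1964]
eef_rot: [180.0, 0.1, -8.8]
contact_force: [0.1, -0.1, -2.3]
gripper_width: 0.0167
gripper_force: 60.0
```

Request:
drive_tool(rows=[{"fingers": -1, "x": 0.0025, "y": 0, "z": 0.0045, "spin": 0}, {"fingers": -1, "x": 0.005, "y": 0, "z": 0.009, "spin": 0}, {"fingers": -1, "x": 0.0065, "y": 0, "z": 0.0115, "spin": 0}, {"fingers": -1, "x": 0.0065, "y": 0, "z": 0.0115, "spin": 0}])

```text
time_s: 18.3
tcp_pos: [0.5869, 0.0452, 0.1853]
eef_rot: [180.0, 0.0, -8.8]
contact_force: [0.1, -0.6, -1.9]
gripper_width: 0.0168
gripper_force: 60.0
```

Request:
drive_tool(rows=[{"fingers": -1, "x": 0.001, "y": 0, "z": 0.0017, "spin": 0}, {"fingers": -1, "x": 0.002, "y": 0, "z": 0.0035, "spin": 0}, {"fingers": -1, "x": 0.002, "y": 0, "z": 0.0035, "spin": 0}])

```text
time_s: 18.68
tcp_pos: [0.588, 0.045, 0.1834]
eef_rot: [180.0, 0.0, -8.8]
contact_force: [-9.8, 1.8, 9.6]
gripper_width: 0.0169
gripper_force: 60.0
```

Request:
drive_tool(newtons=6, rows=[{"fingers": -1, "x": 0, "y": 0, "z": 0, "spin": 0}, {"fingers": -1, "x": 0, "y": 0, "z": 0, "spin": 0}, {"fingers": -1, "x": 0.0005, "y": 0, "z": 0.003, "spin": 0}, {"fingers": -1, "x": 0.0005, "y": 0, "z": 0.003, "spin": 0}])

```text
time_s: 19.18
tcp_pos: [0.5898, 0.0446, 0.1805]
eef_rot: [180.0, -0.1, -8.8]
contact_force: [-2.5, -0.7, 5.5]
gripper_width: 0.0176
gripper_force: 6.0
```

Request:
drive_tool(rows=[{"fingers": -0.2, "x": 0, "y": 0, "z": 0, "spin": 0}, {"fingers": -0.2, "x": 0, "y": 0, "z": 0, "spin": 0}, {"fingers": -0.2, "x": 0, "y": 0, "z": 0, "spin": 0}, {"fingers": -0.2, "x": 0, "y": 0, "z": 0, "spin": 0}, {"fingers": -0.2, "x": 0, "y": 0, "z": -0.03, "spin": 0}, {"fingers": -0.2, "x": 0, "y": 0, "z": -0.08, "spin": 0}, {"fingers": -0.2, "x": 0.02, "y": 0, "z": -0.12, "spin": 0}, {"fingers": -0.2, "x": 0.04, "y": 0, "z": -0.12, "spin": 0}, {"fingers": -0.2, "x": 0.04, "y": 0, "z": -0.12, "spin": 0}])

```text
time_s: 20.3
tcp_pos: [0.6296, 0.0387, 0.2986]
eef_rot: [180.0, 0.0, -8.9]
contact_force: [-1.3, -0.5, -0.8]
gripper_width: 0.0351
gripper_force: 0.0
```

Run:
```python
from h import *
np.set_printoptions(precision=3,suppress=True)
w=cam('wrist');K,M=w[1:];cv2.imwrite('pics/w10.png',w[0][:,:,::-1]);np.savez('w10.npz',K=K,M=M)
print(T()[:3,3])
for n,p in dict(topUp=[.08,0,.061],topLo=[.03,0,.061],L=[.08,.009,.061],Rt=[.08,-.009,.061],botUp=[.08,0,.016],plateUp=[.086,0,.016]).items(): print(n,proj(K,M,P(p)))
g=w[0].mean(2).astype(int);c=int(proj(K,M,P([.08,0,.061]))[0])
print(g[150:330:3,c].tolist())
for row in range(195,300,15): print(row,g[row,c-32:c+34:2].tolist())
```

```text
[0.629 0.039 0.298]
topUp [327.206 225.699]
topLo [327.039 259.53 ]
L [315.795 225.686]
Rt [338.617 225.712]
botUp [327.143 184.478]
plateUp [327.163 179.66 ]
[164, 165, 197, 200, 197, 198, 199, 117, 220, 222, 239, 247, 214, 219, 219, 219, 218, 220, 220, 223, 222, 222, 226, 225, 236, 253, 248, 248, 248, 247, 247, 246, 245, 246, 245, 245, 23, 46, 45, 46, 50, 47, 48, 49, 47, 46, 44, 59, 74, 93, 118, 134, 141, 188, 166, 173, 97, 91, 130, 127]
195 [200, 198, 197, 215, 246, 245, 245, 243, 245, 246, 242, 236, 224, 221, 220, 220, 219, 218, 217, 218, 179, 156, 172, 176, 178, 176, 172, 173, 131, 129, 127, 128, 129]
210 [196, 199, 199, 197, 234, 247, 245, 245, 244, 245, 236, 239, 226, 226, 225, 226, 222, 222, 220, 223, 185, 146, 174, 176, 180, 175, 174, 158, 127, 128, 128, 126, 127]
225 [177, 174, 175, 173, 173, 170, 120, 15, 163, 250, 240, 255, 253, 253, 254, 253, 253, 253, 253, 254, 242, 166, 249, 180, 10, 33, 114, 112, 111, 109, 105, 126, 189]
240 [196, 195, 197, 182, 174, 137, 36, 43, 46, 44, 66, 255, 248, 247, 248, 249, 247, 246, 245, 246, 203, 97, 28, 31, 30, 26, 37, 119, 114, 124, 128, 128, 127]
255 [194, 193, 194, 194, 202, 77, 45, 47, 48, 44, 39, 253, 251, 247, 247, 248, 245, 245, 242, 243, 182, 34, 32, 33, 31, 27, 18, 114, 127, 125, 127, 126, 126]
270 [196, 196, 198, 195, 194, 200, 137, 32, 43, 48, 48, 46, 47, 47, 47, 48, 50, 45, 45, 46, 45, 44, 46, 47, 40, 49, 128, 125, 125, 125, 124, 125, 131]
285 [132, 131, 129, 130, 128, 126, 129, 127, 127, 128, 134, 62, 48, 49, 46, 49, 46, 46, 49, 46, 32, 106, 132, 130, 130, 130, 131, 131, 131, 131, 131, 131, 133]
```

The head's edges are at rows 185, 224 and 257, against 184.5, 225.7 and 259.5 predicted for fully home, so the key is seated and released. Next is the button.

Run:
```python
from h import *
to(.495,-.325,.26,-40)
```

```text
shift [-0.0763  0.3799  0.0386] spin 0.544 t 20.35
```

Request:
drive_tool(newtons=20, rows=[{"fingers": -1, "x": -0.01, "y": 0.05, "z": 0, "spin": 0.14}, {"fingers": -1, "x": -0.02, "y": 0.1, "z": 0, "spin": 0.28}, {"fingers": -1, "x": -0.03, "y": 0.15, "z": 0, "spin": 0.42}, {"fingers": -1, "x": -0.04, "y": 0.2, "z": 0.01, "spin": 0.544}, {"fingers": -1, "x": -0.05, "y": 0.25, "z": 0.02, "spin": 0.544}, {"fingers": -1, "x": -0.06, "y": 0.3, "z": 0.03, "spin": 0.544}, {"fingers": -1, "x": -0.07, "y": 0.35, "z": 0.039, "spin": 0.544}, {"fingers": -1, "x": -0.076, "y": 0.38, "z": 0.039, "spin": 0.544}, {"fingers": -1, "x": -0.076, "y": 0.38, "z": 0.039, "spin": 0.544}, {"fingers": -1, "x": -0.076, "y": 0.38, "z": 0.039, "spin": 0.544}])

```text
time_s: 21.6
tcp_pos: [0.4954, -0.3246, 0.26]
eef_rot: [-180.0, 0.0, -40.0]
contact_force: [-0.5, -0.4, 1.1]
gripper_width: 0.0004
gripper_force: 0.0
```

Run:
```python
from h import *
np.set_printoptions(precision=4,suppress=True)
w=cam('wrist');K,M=w[1:];cv2.imwrite('pics/w11.png',w[0][:,:,::-1])
c=proj(K,M,[.474,-.326,.09]);print(T()[:3,3],'pred',c)
g=cv2.medianBlur(cv2.cvtColor(w[0],cv2.COLOR_RGB2GRAY),5)
C=cv2.HoughCircles(g,cv2.HOUGH_GRADIENT,1,20,param1=80,param2=22,minRadius=15,maxRadius=70)
for x in (C[0] if C is not None else []):
    if np.hypot(*(x[:2]-c))<120: p=atz(K,M,x[:2],.09);print(x,p,'rad',np.linalg.norm(atz(K,M,x[:2]+[x[2],0],.09)-p))
x,y=c.astype(int)
for d in range(-60,61,10): print(y+d,g[y+d,x-80:x+81:8].tolist())
```

```text
[ 0.4957 -0.3243  0.2601] pred [341.0989 183.7655]
[344.5 183.5  20.2] [ 0.472  -0.3288  0.09  ] rad 0.020386063879058378
123 [78, 78, 78, 75, 77, 78, 77, 79, 140, 140, 115, 64, 61, 52, 51, 52, 52, 51, 50, 51, 80]
133 [78, 77, 77, 77, 76, 78, 78, 77, 141, 141, 141, 141, 141, 130, 74, 63, 52, 51, 52, 57, 81]
143 [76, 77, 78, 77, 79, 78, 77, 108, 143, 143, 143, 143, 143, 140, 141, 143, 142, 53, 53, 78, 80]
153 [78, 79, 79, 78, 78, 78, 78, 144, 143, 68, 32, 29, 80, 93, 106, 143, 142, 52, 69, 81, 81]
163 [79, 81, 79, 78, 79, 78, 79, 145, 29, 32, 58, 65, 22, 19, 93, 145, 58, 52, 81, 81, 81]
173 [79, 79, 79, 79, 78, 79, 145, 94, 36, 128, 126, 124, 124, 22, 84, 133, 52, 72, 82, 80, 80]
183 [79, 79, 80, 78, 79, 78, 146, 60, 129, 128, 126, 125, 124, 122, 79, 53, 53, 81, 82, 83, 81]
193 [80, 79, 79, 80, 80, 137, 147, 146, 29, 128, 126, 124, 124, 27, 145, 52, 82, 82, 81, 81, 80]
203 [80, 79, 79, 79, 78, 144, 147, 146, 144, 25, 73, 60, 47, 146, 81, 81, 82, 81, 80, 81, 80]
213 [80, 80, 79, 79, 78, 89, 143, 142, 144, 144, 143, 143, 144, 142, 82, 81, 80, 81, 80, 81, 80]
223 [79, 79, 79, 79, 79, 81, 79, 54, 50, 92, 143, 143, 142, 79, 81, 80, 80, 81, 81, 81, 81]
233 [79, 78, 80, 80, 80, 77, 62, 57, 52, 51, 51, 81, 79, 79, 80, 80, 80, 80, 81, 82, 80]
243 [79, 79, 80, 79, 91, 103, 102, 102, 35, 19, 103, 103, 103, 80, 78, 79, 80, 81, 80, 81, 81]
```

Request:
drive_tool(rows=[{"fingers": -1, "x": -0.015, "y": 0.019, "z": 0.05, "spin": 0}, {"fingers": -1, "x": -0.015, "y": 0.019, "z": 0.1, "spin": 0}, {"fingers": -1, "x": -0.015, "y": 0.019, "z": 0.14, "spin": 0}, {"fingers": -1, "x": -0.015, "y": 0.019, "z": 0.152, "spin": 0}, {"fingers": -1, "x": -0.015, "y": 0.019, "z": 0.158, "spin": 0}, {"fingers": -1, "x": -0.015, "y": 0.019, "z": 0.162, "spin": 0}, {"fingers": -1, "x": -0.015, "y": 0.019, "z": 0.162, "spin": 0}, {"fingers": -1, "x": -0.015, "y": 0.019, "z": 0.162, "spin": 0}])

```text
time_s: 22.65
tcp_pos: [0.4724, -0.3303, 0.099]
eef_rot: [-180.0, -0.1, -40.0]
contact_force: [0.7, -0.1, 0.0]
gripper_width: 0.0003
gripper_force: 0.0
```

Request:
drive_tool(rows=[{"fingers": -1, "x": 0, "y": 0, "z": 0.003, "spin": 0}, {"fingers": -1, "x": 0, "y": 0, "z": 0.006, "spin": 0}, {"fingers": -1, "x": 0, "y": 0, "z": 0.006, "spin": 0}])

```text
time_s: 23.02
tcp_pos: [0.4717, -0.33, 0.0918]
eef_rot: [180.0, 0.0, -40.0]
contact_force: [0.5, 0.3, 0.5]
gripper_width: 0.0003
gripper_force: 0.0
```

Request:
drive_tool(rows=[{"fingers": -1, "x": 0, "y": 0, "z": 0.002, "spin": 0}, {"fingers": -1, "x": 0, "y": 0, "z": 0.004, "spin": 0}, {"fingers": -1, "x": 0, "y": 0, "z": 0.004, "spin": 0}])

```text
time_s: 23.4
tcp_pos: [0.4718, -0.33, 0.088]
eef_rot: [180.0, 0.0, -40.0]
contact_force: [-0.0, -0.9, 0.4]
gripper_width: 0.0005
gripper_force: 0.0
```

Run:
```python
from h import *
np.set_printoptions(precision=4,suppress=True)
s=sensors.get_state();print(s['tcp_pos'],s['contact_force'],s['gripper_width'])
w=cam('wrist');K,M=w[1:];cv2.imwrite('pics/w12.png',w[0][:,:,::-1])
t=T();print('tip',proj(K,M,(t@[0,0,.019,1])[:3]),'btn',[proj(K,M,[.472+dx,-.329+dy,.082]).round(0) for dx,dy in ((0,0),(.017,-.014),(-.017,.014),(.014,.017),(-.014,-.017))])
g=cv2.cvtColor(w[0],cv2.COLOR_RGB2GRAY)
for row in range(120,300,9): print(row,g[row,240:416:8].tolist())
```

```text
[ 0.4718 -0.33    0.088 ] [-0.0152 -0.869   0.3603] 0.00045138023039673986
tip [326.5107 229.8079] btn [array([325., 240.]), array([325., 203.]), array([325., 275.]), array([285., 240.]), array([365., 240.])]
120 [78, 81, 78, 84, 81, 78, 81, 69, 65, 68, 66, 53, 54, 54, 54, 56, 55, 55, 56, 56, 54, 54]
129 [79, 79, 81, 79, 80, 81, 103, 149, 95, 92, 77, 65, 67, 65, 57, 52, 53, 54, 57, 57, 56, 55]
138 [81, 81, 78, 81, 83, 78, 147, 149, 95, 94, 94, 93, 94, 81, 66, 65, 69, 61, 55, 54, 57, 53]
147 [81, 79, 84, 80, 80, 79, 148, 137, 97, 95, 96, 96, 96, 95, 96, 96, 84, 65, 67, 67, 61, 55]
156 [79, 79, 82, 82, 83, 122, 150, 152, 95, 94, 98, 94, 95, 94, 93, 95, 93, 94, 90, 87, 68, 69]
165 [81, 80, 80, 83, 81, 148, 150, 151, 97, 99, 95, 96, 96, 96, 96, 95, 96, 94, 93, 96, 98, 94]
174 [83, 80, 80, 84, 80, 149, 150, 148, 96, 96, 97, 99, 98, 98, 95, 96, 96, 97, 96, 96, 96, 96]
183 [82, 80, 83, 80, 140, 150, 150, 149, 95, 103, 74, 18, 89, 97, 95, 95, 97, 99, 97, 98, 96, 95]
192 [80, 81, 82, 79, 154, 151, 153, 51, 18, 20, 20, 22, 19, 30, 9, 101, 96, 97, 94, 96, 94, 96]
201 [81, 84, 79, 76, 150, 152, 
[... 323 characters left out ...]
, 74, 17, 20, 97, 141, 57, 64]
237 [83, 81, 148, 155, 154, 35, 130, 137, 134, 134, 84, 87, 84, 82, 83, 84, 18, 26, 94, 68, 53, 85]
246 [82, 80, 155, 154, 152, 35, 152, 107, 106, 107, 17, 11, 109, 106, 109, 104, 10, 26, 138, 88, 85, 84]
255 [28, 24, 31, 30, 31, 17, 30, 28, 27, 93, 20, 10, 95, 28, 29, 26, 25, 34, 24, 25, 28, 26]
264 [30, 24, 25, 26, 21, 15, 20, 23, 22, 91, 16, 11, 92, 20, 23, 24, 20, 25, 24, 25, 22, 24]
273 [21, 22, 26, 23, 21, 21, 29, 28, 21, 89, 16, 14, 89, 26, 20, 24, 20, 23, 25, 23, 21, 27]
282 [24, 23, 25, 24, 21, 18, 23, 18, 20, 77, 20, 12, 65, 20, 27, 25, 24, 24, 23, 23, 24, 19]
291 [34, 32, 33, 34, 31, 29, 31, 30, 29, 95, 33, 33, 35, 24, 32, 30, 32, 30, 31, 31, 31, 31]
```

No contact yet at TCP z 0.088. The wrist image suggests the fingertips sit nearer the TCP than assumed, so I'll keep going down gently until force shows.

Request:
drive_tool(rows=[{"fingers": -1, "x": 0, "y": 0, "z": 0.003, "spin": 0}, {"fingers": -1, "x": 0, "y": 0, "z": 0.006, "spin": 0}, {"fingers": -1, "x": 0, "y": 0, "z": 0.006, "spin": 0}])

```text
time_s: 23.82
tcp_pos: [0.4717, -0.33, 0.0818]
eef_rot: [180.0, 0.0, -40.0]
contact_force: [1.1, 0.2, 0.6]
gripper_width: 0.0007
gripper_force: 0.0
```

Request:
drive_tool(rows=[{"fingers": -1, "x": 0, "y": 0, "z": 0.003, "spin": 0}, {"fingers": -1, "x": 0, "y": 0, "z": 0.003, "spin": 0}])

```text
time_s: 24.08
tcp_pos: [0.4718, -0.33, 0.0789]
eef_rot: [180.0, 0.0, -40.0]
contact_force: [0.4, 0.3, -0.0]
gripper_width: 0.0002
gripper_force: 0.0
```

Request:
drive_tool(rows=[{"fingers": -1, "x": 0, "y": 0, "z": 0.003, "spin": 0}, {"fingers": -1, "x": 0, "y": 0, "z": 0.003, "spin": 0}])

```text
time_s: 24.32
tcp_pos: [0.4721, -0.3301, 0.0762]
eef_rot: [-180.0, -0.0, -40.0]
contact_force: [-0.1, 0.1, 2.2]
gripper_width: 0.0005
gripper_force: 0.9
```

Request:
drive_tool(rows=[{"fingers": -1, "x": 0, "y": 0, "z": 0.003, "spin": 0}, {"fingers": -1, "x": 0, "y": 0, "z": 0.003, "spin": 0}])

```text
time_s: 24.58
tcp_pos: [0.4721, -0.3302, 0.0732]
eef_rot: [-180.0, -0.0, -40.0]
contact_force: [0.8, 1.2, 3.4]
gripper_width: 0.0007
gripper_force: 1.5
```

Run:
```python
from h import *
np.set_printoptions(precision=4,suppress=True)
s=sensors.get_state();print(s['tcp_pos'],s['contact_force'])
w=cam('wrist');K,M=w[1:];cv2.imwrite('pics/w13.png',w[0][:,:,::-1])
g=cv2.cvtColor(w[0],cv2.COLOR_RGB2GRAY)
for row in range(180,270,6): print(row,g[row,270:390:6].tolist())
```

```text
[ 0.4721 -0.3302  0.0732] [0.7587 1.2038 3.409 ]
180 [91, 160, 100, 98, 100, 100, 100, 97, 98, 99, 100, 100, 102, 100, 98, 96, 97, 98, 101, 102]
186 [144, 156, 97, 97, 100, 100, 99, 99, 99, 99, 99, 99, 101, 99, 99, 99, 98, 101, 101, 101]
192 [154, 158, 98, 99, 99, 99, 102, 85, 43, 3, 5, 65, 103, 101, 97, 100, 101, 100, 102, 99]
198 [156, 156, 99, 101, 102, 37, 12, 17, 17, 27, 29, 19, 16, 17, 70, 100, 97, 99, 99, 100]
204 [159, 143, 101, 105, 15, 26, 21, 23, 23, 20, 25, 19, 21, 22, 23, 15, 101, 99, 99, 99]
210 [159, 157, 105, 12, 18, 23, 23, 17, 20, 22, 21, 23, 25, 22, 22, 21, 7, 98, 100, 102]
216 [157, 159, 10, 25, 24, 25, 22, 66, 63, 66, 61, 61, 61, 19, 26, 25, 21, 9, 101, 100]
222 [158, 135, 26, 23, 23, 58, 65, 91, 95, 88, 89, 91, 97, 61, 61, 23, 21, 22, 108, 99]
228 [158, 17, 23, 20, 59, 83, 87, 86, 88, 87, 87, 86, 88, 87, 84, 45, 23, 27, 11, 101]
234 [161, 20, 22, 15, 87, 87, 87, 86, 89, 86, 86, 88, 87, 87, 88, 78, 27, 19, 25, 100]
240 [172, 21, 22, 58, 139, 85, 86, 84, 73, 46, 52, 86, 85, 85, 85, 87, 54, 20, 23, 103]
246 [124, 40, 33, 155, 112, 110, 112, 109, 54, 14, 22, 115, 111, 111, 112, 105, 84, 23, 23, 105]
252 [153, 40, 34, 153, 113, 112, 112, 113, 33, 15, 23, 119, 112, 113, 113, 114, 85, 20, 20, 108]
258 [23, 24, 28, 25, 26, 26, 25, 89, 27, 12, 22, 101, 20, 22, 25, 23, 23, 23, 21, 26]
264 [28, 25, 25, 23, 25, 23, 21, 95, 15, 15, 16, 95, 22, 23, 23, 26, 21, 24, 21, 24]
```

Contact: the button spring is felt. I'll press to the stop.

Request:
drive_tool(rows=[{"fingers": -1, "x": 0, "y": 0, "z": 0.003, "spin": 0}, {"fingers": -1, "x": 0, "y": 0, "z": 0.006, "spin": 0}, {"fingers": -1, "x": 0, "y": 0, "z": 0.006, "spin": 0}])

```text
time_s: 25.0
tcp_pos: [0.4723, -0.3303, 0.069]
eef_rot: [180.0, -0.1, -39.9]
contact_force: [-3.6, 4.6, 19.9]
gripper_width: 0.0004
gripper_force: 9.6
```

Request:
drive_tool(rows=[{"fingers": -1, "x": 0, "y": 0, "z": 0, "spin": 0}, {"fingers": -1, "x": 0, "y": 0, "z": -0.01, "spin": 0}, {"fingers": -1, "x": 0, "y": 0, "z": -0.03, "spin": 0}, {"fingers": -1, "x": 0, "y": 0, "z": -0.08, "spin": 0}, {"fingers": -1, "x": 0, "y": 0, "z": -0.13, "spin": 0}, {"fingers": -1, "x": 0, "y": 0, "z": -0.18, "spin": 0}, {"fingers": -1, "x": 0, "y": 0, "z": -0.18, "spin": 0}, {"fingers": -1, "x": 0, "y": 0, "z": -0.18, "spin": 0}])

```text
time_s: 26.0
tcp_pos: [0.4714, -0.3296, 0.2464]
eef_rot: [-180.0, 0.1, -40.0]
contact_force: [-0.2, 0.1, -1.3]
gripper_width: 0.0004
gripper_force: 0.0
```

```bash
python3 -c "
from plant import r
print(r.close_job())"
```

```text
the job is handed in; nothing more can be done
None
```

The job is handed in at about 26 s. The handle is within about 1 mm of off at its tail slot, and the lockout key is home through both slots and released. After that I pressed the start button to its stop (20 N) and let it up, and moved the arm clear. I checked the key's seating from camera measurements taken before the button press, not after it.

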